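Four clicks on the relief valve, then log it

ROBOT

A 7-joint arm with a two-finger parallel gripper is mounted at the origin on the work surface. World frame = base frame: x ahead of the robot, y to its left, z up, the work surface at z = 0. Lengths are in m, angles in degrees, forces in N, time in s.
With the tool pointing down it reaches from about 0.35 to 0.9 m from the base axis. Payload 7.2 kg.
Tool frame: the origin (TCP) lies midway between the tips of the shut fingers; the grasp point (between the pads) lies 19 mm behind it (arm.grip_point_offset is the distance from the TCP to the grasp point, in m); z points along the fingers, y is the direction in which the jaws open and shut (so a half turn about z gives the same grasp; the last joint's range is limited). The gripper opens to 85 mm and grips with 20 to 120 N. Pads are 22 mm wide; open, the fingers measure 114 mm over their backs; the gripper's body (76 mm by 85 mm) begins 54 mm behind the grasp point. The pads swing forward as they close: fully open they stand 13 mm farther back than shut.
Start: joints at [-71.459, 23.554, -0.728, 91.456, 0.321, 64.991, -4.71], TCP at [0.239, 0.578, 0.231] pointing down, gripper open.
Joint ranges: [-169.25, 169.25], [-16.82, 113.86], [-84.01, 82.57], [7.8, 145.47], [-59.2, 239.2], [7.22, 106.19], [-163.78, 163.78]. Speed limits (degrees/s): [136.94, 136.94, 172.46, 172.46, 180, 180, 180].

INTERFACE

Orientations are given as [roll, pitch, yaw] about the fixed x, y, z axes, in that order (R = Rz(yaw) Ry(pitch) Rx(roll)).
In Python, from rig import arm gives the robot as it stands. The module is installed in compiled form; this text tells all that it offers.
- The arm moves only by the tool arm_command, never from a script. Its argument "motion" is a list of rows, each a list of 2 entries, a list of its own where there are three numbers: the shift along the tool's x, y, z in mm, then the turn, a rotation vector about the tool's x, y, z in rad. In form: [[[x, y, z], [wx, wy, wz]], ...]. A call has 1 to 12 rows; each row shifts and turns the commanded pose from where the row before left it, along the tool's axes as they then stand; what a row does not reach is not made up. A row lasts 1/10 s, in which the tool goes at most 50 mm and 8.59 degrees, less where a joint would pass 70% of its speed; a pose out of reach is approached as far as the arm can. A call with a gripper value outside its range is refused whole. "gripper" is the closure, from -1 (fully open) to 1 (shut), set as the call begins (left out, the last holds). The fingers move at their own pace and stop on an object; the grip force is fixed at half the most. Time passes only in rows, so rows that do not move let the fingers close. It gives the time, the measured TCP pose, the force and the opening at its end, in the units of the state.
- arm.state(): the state, without advancing time (a new reading comes with each control period).
- arm.capture(name): name is "scene" or "top" or "wrist"; returns a dict with "img" (384x512x3 uint8, red, green, blue), "mtx" (3x3 intrinsics, pixels), "D" ([k1, k2, p1, p2, k3] as OpenCV has them; the pictures are not rectified), "extrinsics" (4x4, takes a point from world to camera coordinates); the wrist camera has in their place "mount" (4x4, takes a point from camera to tool coordinates, whose origin is the TCP and whose axes are the flange's). Camera axes: x right, y down, z forward; pixel columns grow to the right and rows downward; lengths in m; the calibration is good to about 2 mm. A picture is of the moment at which its call begins: read the wrist's pose just before it. There is no depth.
- arm.sign_off(): hands the job in, once; it reports no verdict.
The state is a dict: "time": time; "joint_pos": joint angles; "joint_vel": joint speeds; "effort": joint torques, N m; "tcp_pos": TCP position; "tcp_rot": TCP orientation; "force": force on the tool from outside, world axes, zero at the start; "torque": the same for the moment, N m; "finger_gap": finger opening in m.
Only numpy, scipy, OpenCV 4.12 (cv2) and the standard library are available. Lean on these libraries where they do the work, as an engineer would, in place of code of your own. Each camera call takes 0.05 s, during which the arm holds its last target. There are 200 camera calls.

TASK

Raise the preload of the blue relief valve: with a fingertip push the orange peg round so that the dial turns exactly four clicks clockwise (seen from above) from where it stands, without running past the fourth. Then press the green button right down to log the setting, and let it come back up. Only push and press gently: do not pinch or grip the peg, leave the red button alone and do not disturb the wrench, the steel ring and the brass fitting.

Things in the scene. Friction and masses are not known exactly. Their poses are not given: they have to be found in the camera images.
- valve: Blue flanged valve fixed upright on the bench (it cannot move). Origin: centre of its foot on the bench, z up. Foot 124 mm across; two steel side flanges, 72 mm across, end 70 mm out along its own +x and -x, between 18 and 90 mm high. Black bezel on top, 132 mm across, top face 105 mm above the bench, with nine white ticks 24 degrees apart, one for each rest position of the peg.
- dial_centre (a point): Point on the vertical axis of the dial at the level of the dial's flat top, 116 mm above the bench. The dial is an aluminium disc 104 mm across on the bezel; a dark hub 24 mm across stands 6 mm above its top at the axis. Nothing else but the peg stands on it.
- peg_top (a point): Centre of the top of the orange finger peg, 142 mm above the bench. The peg is an upright round post 14 mm across, 26 mm tall above the dial's top; its axis stands 40 mm from the dial's axis and moves with the dial.
- dial: The dial with its peg, turning about its own vertical z axis; origin on that axis at the underside of the disc, 10 mm below its flat top. The peg stands on its own +y side.
- dial_angle (a joint): Angle of the dial in rad, growing as it turns clockwise seen from above. Click positions lie every 24 degrees (0.419 rad) at 0, 0.419, 0.838, ...; it starts at rest in one of the first three, stops lie just below 0 and at 3.46. Between clicks it resists with at most about 0.11 N m (about 3 N at the peg); past the midpoint (12 degrees) it snaps by itself into the next click and stays there when let go. At joint 0 the peg lies on the valve's own +y side.
- green_button_top (a point): Centre of the top of the green push button's cap, 36 mm across, 22 mm above the bench. The cap stands 10 mm out of a round grey housing, 52 mm across and 12 mm high, fixed on the bench; it is pressed straight down.
- green_button (a joint): Travel of the green button in m: 0 up, 0.006 fully down; a spring returns it, 5 N when fully down.
- red_button_top (a point): Centre of the top of the red button's cap; same make and size as the green one, at least 70 mm from it. The two may change places.
- red_button (a joint): Travel of the red button in m, 0 up; must stay up.
- wrench: Loose steel wrench lying flat along its own x axis, about 175 mm long, 38 mm wide and 8 mm high; origin under its middle. Bystander.
- flange_ring: Loose steel ring lying flat, 72 mm across, 14 mm high; origin at the centre of its underside. Bystander.
- fitting: Loose brass fitting standing upright, 34 mm across its foot, 42 mm high; origin at the centre of its underside. Bystander.

How it is judged (in metres and radians):
On the way, in this order (a step that is already met when the one before it is completed fails the run):
1. the dial rests four clicks clockwise of its start (distance of peg_top from where it was at the start of the episode between 0.056 and 0.0627 m and value of joint dial_angle above 1.47 rad and velocity of joint dial_angle between -0.1 and 0.1 rad/s), for 0.2 s.
2. the green button is pressed down (value of joint green_button above 0.0045 m).
At the end, for the whole second after the job is handed in: The dial rests within 0.3 click (7 degrees) of four clicks clockwise of its start, the green button has been pressed at least 4.5 of its 6 mm after that and is up again (within 1.5 mm), the red button is up, and wrench, ring and fitting are within 20 mm of where they were (all of step 1 and value of joint each of green_button, red_button below 0.0015 m and distance of each of wrench, flange_ring, fitting from where it was at the start of the episode below 0.02 m); the robot touches nothing.
It fails at once if the dial is turned past the fourth click (more than 4.7 clicks) (distance of peg_top from where it was at the start of the episode above 0.0666 m).
It fails at once if the dial or its peg is pinched or pushed harder than 18 N (contact force between the fingers and dial above 18 N).
It fails at once if the green button is pressed before the dial has turned (value of joint green_button above 0.003 m and distance of peg_top from where it was at the start of the episode below 0.0523 m).
It fails at once if the red button is pressed (value of joint red_button above 0.003 m).
It fails at once if the wrench, ring or fitting is pushed away or lifted (20 mm) (distance of any of wrench, flange_ring, fitting from where it was at the start of the episode above 0.02 m).
It also fails if it takes over 48 s, if anything falls off the work surface, if the arm or the gripper's body presses on something with over 40 N, if the wrist force passes 120 N, or if a joint passes its speed limit or range.

## Working session

There is one attempt and no reset: what is moved stays moved. The work goes in short steps, Python scripts to look and compute and a tool call to move; the robot and the scene stay as the last step left them, time stands still between calls to the robot, and variables do not carry over. Pictures are saved under pics/ and viewed, about 8 in all and at most 12, crops included, and the job is handed in when it is done.

Besides the shell and the picture viewer there is one more tool, called after ">>>" as name(argument=value, ...) on one line, values as JSON. arm_command: Moves the arm, as the interface text tells. Its arguments: {"type":"object","properties":{"motion":{"type":"array","items":{"type":"array"}},"gripper":{"type":"number"}},"required":["motion"]}

```bash
mkdir -p pics; python3 - <<'E'
from rig import arm
import cv2,numpy as np,pickle
s=arm.state();print(s['time'],s['tcp_pos'],s['tcp_rot'],s['finger_gap'],arm.grip_point_offset)
d={}
for n in("scene","top"):
    c=arm.capture(n);d[n]=c;cv2.imwrite(f'pics/{n}0.png',c['img'][:,:,::-1])
    print(n,c['mtx'].round(1).tolist(),np.round(c['D'],3),c['extrinsics'].round(3).tolist())
pickle.dump(d,open('c0.pkl','wb'))
E
```

```text
0.0 [0.23850817 0.57715552 0.23044805] [-1.79907266e+02  8.06779314e-03  1.57553522e+02] 0.08546844658941813 0.0187
scene [[374.7, 0.0, 255.5], [0.0, 374.7, 191.9], [0.0, 0.0, 1.0]] [0.038 0.    0.    0.    0.   ] [[0.84, 0.542, -0.019, -0.498], [0.362, -0.587, -0.724, -0.128], [-0.403, 0.602, -0.689, 1.054], [0.0, 0.0, 0.0, 1.0]]
top [[409.8, 0.0, 254.7], [0.0, 409.8, 195.2], [0.0, 0.0, 1.0]] [-0.086  0.     0.     0.     0.   ] [[0.014, -1.0, 0.011, 0.018], [-0.992, -0.015, -0.124, 0.589], [0.124, -0.009, -0.992, 1.057], [0.0, 0.0, 0.0, 1.0]]
```

View pics/top0.png

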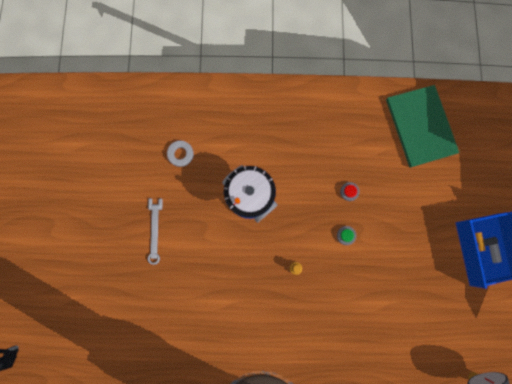

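View pics/scene0.png

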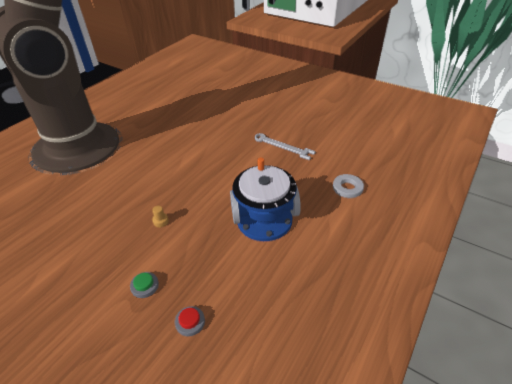

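The top view shows the dial at about (249,190), peg at (237,201), green button (347,236), red (350,191), fitting (296,268), ring (180,153) and wrench (155,230). The scene view agrees. Next I'll measure them.

```bash
cat > h.py <<'E'
import cv2,numpy as np
from scipy.spatial.transform import Rotation as R
def ray(c,uv,ext=None):
    E=c['extrinsics'] if ext is None else ext
    p=cv2.undistortPoints(np.float64([[uv]]),c['mtx'],c['D'])[0,0]
    return -E[:3,:3].T@E[:3,3], E[:3,:3].T@np.r_[p,1]
def onz(c,uv,z,ext=None):
    o,d=ray(c,uv,ext); return o+d*(z-o[2])/d[2]
def blob(img,lo,hi,roi=None,amin=8):
    h=cv2.cvtColor(img,cv2.COLOR_RGB2HSV); m=cv2.inRange(h,lo,hi)
    if roi: k=np.zeros_like(m); a,b,c,d=roi; k[b:d,a:c]=255; m&=k
    n,l,s,ce=cv2.connectedComponentsWithStats(m)
    return sorted([(int(s[i,4]),ce[i].round(1).tolist(),s[i,:4].tolist()) for i in range(1,n) if s[i,4]>=amin],reverse=True)
def wext(s,c):
    T=np.eye(4);T[:3,:3]=R.from_euler('xyz',s['tcp_rot'],degrees=True).as_matrix();T[:3,3]=s['tcp_pos']
    return np.linalg.inv(T@c['mount'])
E
python3 - <<'E'
import pickle,math
from h import *
d=pickle.load(open('c0.pkl','rb'))
rois={'top':dict(peg=(215,160,285,225),g=(325,215,370,255),r=(325,175,370,210),f=(280,255,310,280)),
'scene':dict(peg=(235,150,300,215),g=(120,260,170,305),r=(165,295,215,340),f=(140,200,175,235))}
rng=dict(peg=((5,150,120),(16,255,255)),g=((45,120,60),(85,255,255)),r=((0,170,100),(4,255,255)),f=((15,120,90),(30,255,255)))
zz=dict(peg=.13,g=.022,r=.022,f=.02)
for n in d:
    for k in rng:
        b=blob(d[n]['img'],*rng[k],roi=rois[n][k],amin=6)[:2]
        print(n,k,b,[onz(d[n],x[1],zz[k]).round(4)[:2].tolist() for x in b])
    h=cv2.cvtColor(d[n]['img'],cv2.COLOR_RGB2HSV)
    a,b_,c,e=rois[n]['peg']
    # dial face: bright, low saturation
    x=blob(d[n]['img'],(0,0,150),(180,50,255),roi=rois[n]['peg'],amin=200); print(n,'dial',x,[onz(d[n],[q[2][0]+q[2][2]/2-.5,q[2][1]+q[2][3]/2-.5],.116).round(4).tolist() for q in x])
    x=blob(d[n]['img'],(0,0,0),(180,110,100),roi=rois[n]['peg'],amin=15); print('dark',[(q,onz(d[n],q[1],.122).round(4).tolist()) for q in x])
E
python3 - <<'E'
import cv2,pickle
d=pickle.load(open('c0.pkl','rb'))
a=d['top']['img'][150:230,205:305][:,:,::-1];b=d['scene']['img'][145:245,215:315][:,:,::-1]
import numpy as np
a=cv2.resize(a,(400,320),interpolation=2);b=cv2.resize(b,(400,400),interpolation=2)
o=np.zeros((400,800,3),'uint8');o[:320,:400]=a;o[:,400:]=b;cv2.imwrite('pics/crop.png',o)
E
```

```text
scene peg [(1224, [267.1, 160.3], [235, 150, 65, 31])] [[0.5687, 0.0862]]
scene g [(268, [142.8, 281.5], [133, 273, 20, 18])] [[0.4892, -0.2279]]
scene r [(320, [188.5, 317.6], [179, 308, 20, 20])] [[0.6088, -0.2381]]
scene f [(255, [159.0, 216.7], [152, 206, 16, 21])] [[0.398, -0.0893]]
scene dial [(1287, [263.4, 184.1], [239, 167, 51, 35])] [[0.5939, 0.0331, 0.116]]
dark [((662, [271.0, 196.3], [235, 170, 65, 45]), [0.6273, 0.0049, 0.122]), ((77, [264.4, 180.2], [259, 176, 12, 9]), [0.5921, 0.0376, 0.122])]
top peg [(1716, [256.6, 194.9], [215, 160, 70, 65]), (21, [236.8, 200.1], [235, 198, 5, 5])] [[0.5775, 0.0225], [0.564, 0.0705]]
top g [(133, [346.8, 235.1], [341, 229, 13, 13])] [[0.4856, -0.2232]]
top r [(114, [350.1, 190.7], [344, 185, 13, 12])] [[0.6064, -0.2338]]
top f [(143, [295.5, 267.9], [289, 262, 14, 13])] [[0.397, -0.0851]]
top dial [(1168, [250.2, 190.3], [229, 171, 41, 41])] [[0.5887, 0.0412, 0.116]]
dark [((685, [246.1, 194.4], [222, 166, 54, 55]), [0.5793, 0.0482, 0.122]), ((51, [248.8, 190.0], [245, 187, 9, 8]), [0.5903, 0.0417, 0.122]), ((29, [259.1, 169.9], [255, 167, 9, 7]), [0.641, 0.017, 0.122])]
```

View pics/crop.png

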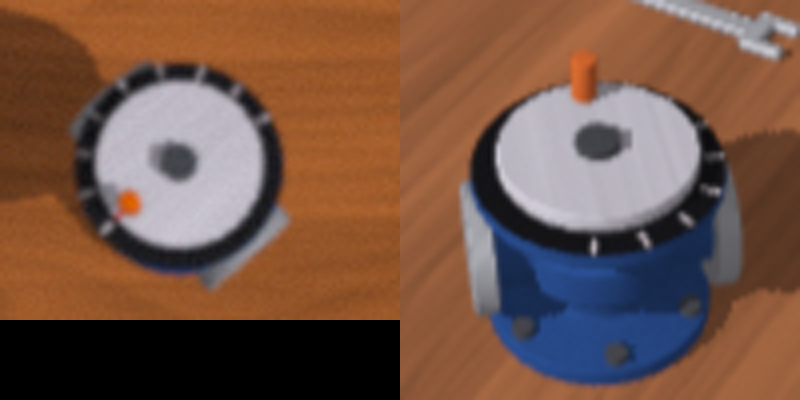

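The crop shows the peg beside the first tick, with eight more ticks clockwise of it. That puts the dial centre near (0.590, 0.041), the peg at about 131° and the joint at about 0. I'll shut the gripper and move over to just behind the peg, staying high.

>>> arm_command(motion=[[[-20, -15.5, 0], [0, 0, 0]], [[-40, -31, 0], [0, 0, 0]], [[-40, -31, 0], [0, 0, 0]], [[-40, -31, 0], [0, 0, 0]], [[-40, -31, 0], [0, 0, 0]], [[-40, -31, 0], [0, 0, 0]], [[-40, -31, 0], [0, 0, 0]], [[-40, -31, 0], [0, 0, 0]], [[-40, -31, 0], [0, 0, 0]], [[-40, -31, 0], [0, 0, 0]], [[-40, -31, 0], [0, 0, 0]], [[-40, -31, 0], [0, 0, 0]]], gripper=1)

```text
time: 1.3
tcp_pos: [0.5248, 0.0764, 0.2312]
tcp_rot: [180.0, -0.0, 157.6]
force: [1.3, 1.1, 0.1]
finger_gap: 0.0002
```

>>> arm_command(motion=[[[-20, -15, 0], [0, 0, 0]], [[0, 0, 0], [0, 0, -0.11]], [[0, 0, 0], [0, 0, -0.11]], [[0, 0, 0], [0, 0, -0.11]], [[0, 0, 0], [0, 0, -0.11]], [[0, 0, 0], [0, 0, -0.11]], [[0, 0, 0], [0, 0, -0.11]], [[0, 0, 0], [0, 0, -0.11]], [[0, 0, 0], [0, 0, -0.11]], [[0, 0, 0], [0, 0, -0.11]], [[0, 0, 0], [0, 0, -0.11]], [[0, 0, 0], [0, 0, 0]]])

```text
time: 2.5
tcp_pos: [0.5369, 0.0567, 0.231]
tcp_rot: [180.0, -0.0, -139.3]
force: [-0.1, 0.0, 0.1]
finger_gap: 0.0001
```

```bash
python3 - <<'E'
from h import *
from rig import arm
import pickle
s=arm.state();c=arm.capture('wrist')
print(s['time'],s['tcp_pos'],s['tcp_rot'],s['finger_gap'],np.round(s['joint_pos'],1),s['force']);print(c['mount'].round(3).tolist(),c['mtx'][0,0])
cv2.imwrite('pics/w1.png',c['img'][:,:,::-1]);pickle.dump((s,c),open('w1.pkl','wb'))
E
```

```text
2.5 [0.53688657 0.05670326 0.23095559] [ 1.79975690e+02 -3.25458637e-02 -1.39335781e+02] 5.3269417411289114e-05 [-16.8  15.2   6.9 103.7  -2.1  61.2 121.5] [-0.09248658  0.01304687  0.12454226]
[[-0.0, -0.961, -0.277, 0.071], [1.0, -0.001, 0.001, -0.0], [-0.001, -0.277, 0.961, -0.142], [0.0, 0.0, 0.0, 1.0]] 301.5549835480067
```

View pics/w1.png

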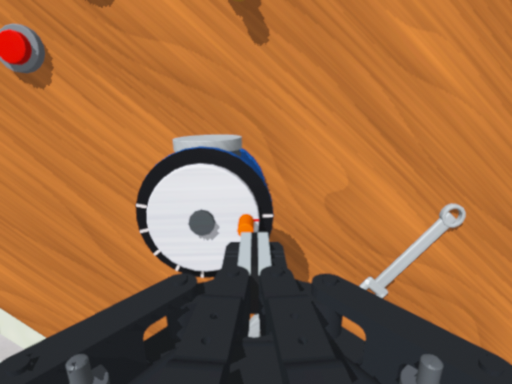

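The wrist view shows the hub at (203,223) and the peg at (246,222), partly behind the finger tips at (255,238). I'll turn these into positions.

```bash
python3 - <<'E'
from h import *
import pickle
s,c=pickle.load(open('w1.pkl','rb'));E=wext(s,c)
b=blob(c['img'],(0,0,30),(180,120,110),roi=(185,205,222,242),amin=100)
for q in b[:2]: print('hub',q,onz(c,q[1],.122,E).round(4))
b=blob(c['img'],(5,170,180),(16,255,255),roi=(232,208,262,238),amin=10)
for q in b[:3]: print('peg',q,onz(c,q[1],.142,E).round(4))
# white disc edge: fit ellipse to left/top edges
h=cv2.cvtColor(c['img'],cv2.COLOR_RGB2HSV);m=cv2.inRange(h,(0,0,170),(180,40,255));m[:,:130]=0;m[:,275:]=0;m[:155]=0;m[285:]=0
m=cv2.morphologyEx(m,cv2.MORPH_OPEN,np.ones((7,7)))
p=max(cv2.findContours(m,0,1)[0],key=cv2.contourArea)[:,0]
p=p[(p[:,0]<225)&(p[:,1]<262)]
w=np.array([onz(c,x,.116,E)[:2] for x in p])
A=np.c_[2*w,np.ones(len(w))];v=np.linalg.lstsq(A,(w**2).sum(1),rcond=None)[0];print('disc',v[:2],np.sqrt(v[2]+v[:2]@v[:2]))
E
```

```text
hub (467, [201.8, 222.4], [190, 211, 25, 24]) [0.5884 0.0393 0.122 ]
peg (226, [245.2, 223.9], [238, 215, 16, 20]) [0.5578 0.0649 0.142 ]
disc [0.58894865 0.03410553] 0.047808225879796086
```

```bash
python3 - <<'E'
from h import *
import pickle
s,c=pickle.load(open('w1.pkl','rb'));E=wext(s,c);d=pickle.load(open('c0.pkl','rb'))
f=lambda n,v,ce: print(n,v.round(4)[:2],'ang',np.degrees(np.arctan2(v[1]-ce[1],v[0]-ce[0])).round(1),'r',np.hypot(*(v[:2]-ce)).round(4))
cw=np.array([.5884,.0393]);ct=np.array([.5895,.0415]);cs=np.array([.5921,.0376])
f('tick w',onz(c,(267,216),.105,E),cw)
for t in [(141,206),(144,230),(155,252),(179,267),(203,273)]: f(' w',onz(c,t,.105,E),cw)
for t in [(105,229),(85,193),(84,155),(201,72),(237,88),(264,119)]: f(' t',onz(d['top'],(204.6+t[0]/4,149.6+t[1]/4),.105),ct)
f('pegtop top',onz(d['top'],(236.8,200.1),.142),ct); f('peg scene',onz(d['scene'],(260.5,158.5),.142),cs)
f('peg w',onz(c,(246,219),.142,E),cw)
E
```

```text
tick w [0.5501 0.0841] ang 130.5 r 0.0589
 w [ 0.6198 -0.0124] ang -58.7 r 0.0605
 w [0.6381 0.0037] ang -35.6 r 0.0611
 w [0.6503 0.0254] ang -12.7 r 0.0634
 w [0.6481 0.0532] ang 13.1 r 0.0613
 w [0.6377 0.0755] ang 36.3 r 0.0612
 t [0.5497 0.0858] ang 131.9 r 0.0596
 t [0.572  0.0988] ang 107.0 r 0.0599
 t [0.596 0.1  ] ang 83.7 r 0.0588
 t [0.6499 0.0274] ang -13.1 r 0.062
 t [0.64   0.0046] ang -36.1 r 0.0625
 t [ 0.6205 -0.0125] ang -60.2 r 0.0623
pegtop top [0.5626 0.0701] ang 133.2 r 0.0392
peg scene [0.5618 0.0713] ang 132.0 r 0.0454
peg w [0.5541 0.0626] ang 145.8 r 0.0415
```

Ticks run from 131.5° down to −60° in 24° steps, so the dial is at joint 0. The centre is about (0.589, 0.040) and the peg's target angle is 35.5°. I'll go down behind the peg.

>>> arm_command(motion=[[[6, -7, 0], [0, 0, -0.014]], [[0, 0, 15], [0, 0, 0]], [[0, 0, 20], [0, 0, 0]], [[0, 0, 20], [0, 0, 0]], [[0, 0, 20], [0, 0, 0]], [[0, 0, 15], [0, 0, 0]], [[0, 0, 10], [0, 0, 0]], [[0, 0, 4], [0, 0, 0]], [[0, 0, 0], [0, 0, 0]], [[0, 0, 0], [0, 0, 0]]])

```text
time: 3.55
tcp_pos: [0.5376, 0.0476, 0.1279]
tcp_rot: [-180.0, 0.0, -138.7]
force: [0.9, -0.1, -0.1]
finger_gap: -0.0
```

```bash
python3 - <<'E'
from h import *
from rig import arm
c=arm.capture('wrist');t=arm.capture('top')
o=np.zeros((384,800,3),'uint8');o[:,:512]=c['img'];o[:288,512:]=cv2.resize(t['img'][150:230,210:290],(288,288),interpolation=2)
cv2.imwrite('pics/w2.png',o[:,:,::-1]);print(arm.state()['force'])
E
```

```text
[ 0.54950766 -0.47822496 -0.02628438]
```

View pics/w2.png

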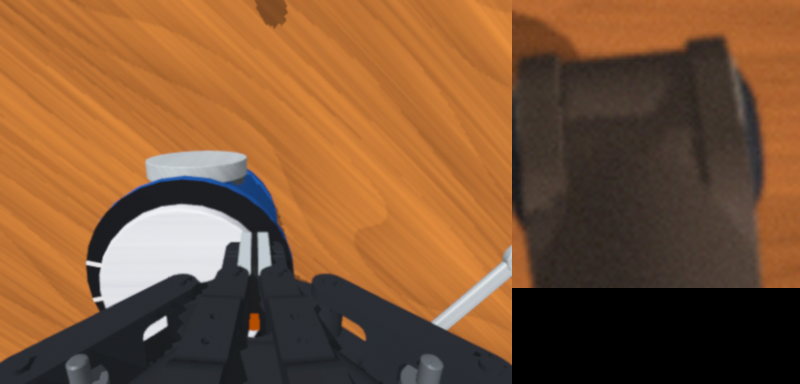

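The finger tips are on the counter-clockwise side of the peg, which shows orange in the finger gap at (253,322), and they are radially in line with it. I'll close in slowly.

>>> arm_command(motion=[[[-4, 0, 0], [0, 0, 0]], [[-4, 0, 0], [0, 0, 0]], [[-2, 0, 0], [0, 0, 0]], [[-2, 0, 0], [0, 0, 0]], [[-1, 0, 0], [0, 0, 0]], [[-1, 0, 0], [0, 0, 0]], [[0, 0, 0], [0, 0, 0]], [[0, 0, 0], [0, 0, 0]]])

```text
time: 4.45
tcp_pos: [0.5476, 0.0568, 0.1272]
tcp_rot: [180.0, -0.0, -138.6]
force: [-1.1, 0.0, -0.5]
finger_gap: -0.0002
```

>>> arm_command(motion=[[[-1, 0, 0], [0, 0, 0]], [[-1, 0, 0], [0, 0, 0]], [[-0.5, 0, 0], [0, 0, 0]], [[0, 0, 0], [0, 0, 0]]])

```text
time: 4.85
tcp_pos: [0.5495, 0.0586, 0.1273]
tcp_rot: [180.0, 0.0, -138.6]
force: [-0.6, 0.3, 0.4]
finger_gap: -0.0002
```

>>> arm_command(motion=[[[-2.1, 0.83, 0], [0, 0, 0.0524]], [[-2.1, 0.83, 0], [0, 0, 0.0524]], [[-2.1, 0.83, 0], [0, 0, 0.0524]], [[0, 0, 0], [0, 0, 0]]])

```text
time: 5.25
tcp_pos: [0.5525, 0.0642, 0.1271]
tcp_rot: [180.0, -0.1, -147.7]
force: [-0.3, -0.9, 1.2]
finger_gap: 0.0004
```

>>> arm_command(motion=[[[-2.1, 0.83, 0], [0, 0, 0.0524]], [[-2.1, 0.83, 0], [0, 0, 0.0524]], [[0, 0, 0], [0, 0, 0]]])

```text
time: 5.55
tcp_pos: [0.5559, 0.0683, 0.1273]
tcp_rot: [-180.0, 0.0, -153.6]
force: [-0.2, 0.7, -0.6]
finger_gap: 0.0001
```

```bash
cat >> h.py <<'E'
def pol(s,c=(.589,.040)):
    r=np.array(s['tcp_pos'][:2])-c; y=np.radians(s['tcp_rot'][2])
    return 's %.1f rad %.1f turned %.1f'%(1e3*(r@[np.cos(y),np.sin(y)]),1e3*(r@[np.sin(y),-np.cos(y)]),(-138.5-s['tcp_rot'][2])%360)
E
python3 - <<'E'
from h import *
from rig import arm
s=arm.state();print(pol(s),s['force'],s['time'])
c=arm.capture('scene');print(blob(c['img'],(5,190,180),(16,255,255),roi=(235,140,300,215),amin=8))
cv2.imwrite('pics/s3.png',cv2.resize(c['img'][110:260,180:380],(800,600),interpolation=2)[:,:,::-1])
E
```

```text
s 17.0 rad 40.1 turned 15.1 [-0.17544501  0.66278901 -0.60471585] 5.55
[(36, [267.7, 163.4], [266, 159, 5, 11])]
```

View pics/s3.png

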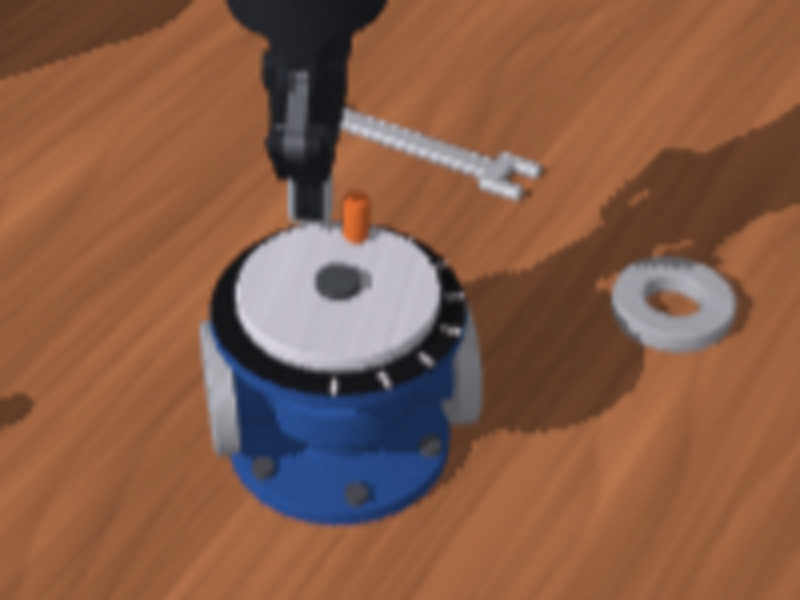

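The peg (about (269,164) in full-image pixels) snapped ahead of the fingertip into click 1. I'll keep going round the arc.

>>> arm_command(motion=[[[-2.1, 0.83, 0], [0, 0, 0.0524]], [[-2.1, 0.83, 0], [0, 0, 0.0524]], [[-2.1, 0.83, 0], [0, 0, 0.0524]], [[-2.1, 0.83, 0], [0, 0, 0.0524]], [[-2.1, 0.83, 0], [0, 0, 0.0524]], [[-2.1, 0.83, 0], [0, 0, 0.0524]], [[-2.1, 0.83, 0], [0, 0, 0.0524]], [[-2.1, 0.83, 0], [0, 0, 0.0524]], [[0, 0, 0], [0, 0, 0]], [[0, 0, 0], [0, 0, 0]]])

```text
time: 6.6
tcp_pos: [0.5699, 0.0787, 0.1273]
tcp_rot: [-180.0, 0.0, -177.5]
force: [-0.1, -0.4, 1.1]
finger_gap: 0.0001
```

```bash
cat > look.py <<'E'
from h import *
from rig import arm
s=arm.state();print(pol(s),np.round(s['force'],1),s['time'])
c=arm.capture('scene');cs=np.array([.5921,.0376])
for b in blob(c['img'],(5,190,150),(16,255,255),roi=(225,140,310,215),amin=8):
    v=onz(c,b[1],.130)[:2];a=np.degrees(np.arctan2(*(v-cs)[::-1]));print(b,v.round(4),'peg ang %.1f clicks %.2f'%(a,(131.5-a)/24))
E
python3 look.py
```

```text
s 17.4 rad 39.5 turned 39.0 [-0.1 -0.4  1.1] 6.6
(54, [275.6, 165.2], [273, 160, 7, 12]) [0.5921 0.0816] peg ang 90.1 clicks 1.73
```

```bash
python3 look.py; python3 - <<'E'
from h import *
from rig import arm
c=arm.capture('scene')
cs=np.array([.5921,.0376])
for p in [(260.5,163.3),(269,164.3)]:
    v=onz(c,p,.130)[:2];a=np.degrees(np.arctan2(*(v-cs)[::-1]));print(v,a,(131.5-a)/24)
for k in range(5):
    a=np.radians(131.5-24*k); P=np.array([cs[0]+.04*np.cos(a),cs[1]+.04*np.sin(a),.13])
    E=c['extrinsics'];print(k,cv2.projectPoints(P,cv2.Rodrigues(E[:3,:3])[0],E[:3,3],c['mtx'],c['D'])[0].ravel().round(1))
cv2.imwrite('pics/s4.png',cv2.resize(c['img'][130:230,210:330],(720,600),interpolation=2)[:,:,::-1])
E
```

```text
s 17.4 rad 39.5 turned 39.0 [ 1.  -0.5 -0.1] 6.65
(54, [275.6, 165.2], [273, 160, 7, 12]) [0.5921 0.0816] peg ang 90.1 clicks 1.73
[0.56215112 0.07053076] 132.28494962477544 -0.03270623436564316
[0.57891684 0.07697149] 108.51262246226328 0.9578073974056966
0 [261.1 164.6]
1 [269.2 164.8]
2 [276.5 167.1]
3 [281.9 171.1]
4 [284.4 176.3]
```

View pics/s4.png

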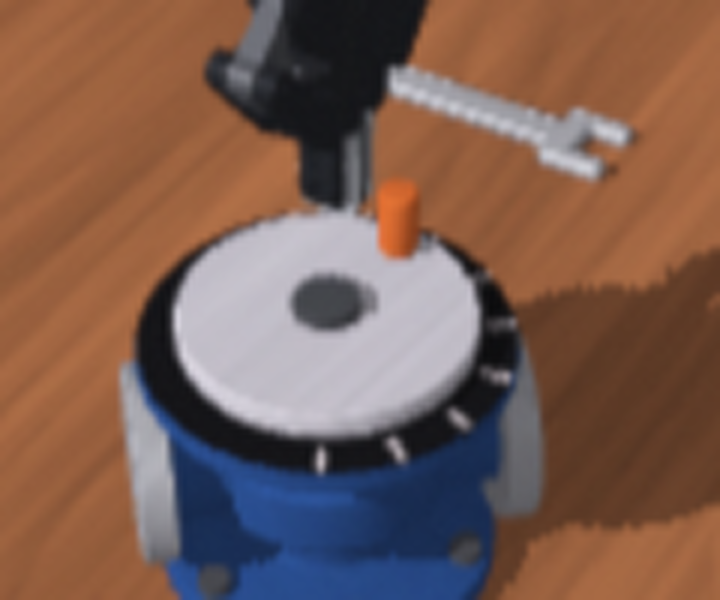

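Seen properly, the peg centre is at about (276.5,166.5), which matches click 2 (predicted (276.5,167.1)), and there is a gap to the finger. I'll go on to click 3.

>>> arm_command(motion=[[[-2.1, 0.85, 0], [0, 0, 0.0524]], [[-2.1, 0.85, 0], [0, 0, 0.0524]], [[-2.1, 0.85, 0], [0, 0, 0.0524]], [[-2.1, 0.85, 0], [0, 0, 0.0524]], [[-2.1, 0.85, 0], [0, 0, 0.0524]], [[-2.1, 0.85, 0], [0, 0, 0.0524]], [[-2.1, 0.85, 0], [0, 0, 0.0524]], [[-2.1, 0.85, 0], [0, 0, 0.0524]], [[0, 0, 0], [0, 0, 0]], [[0, 0, 0], [0, 0, 0]]])

```text
time: 7.75
tcp_pos: [0.5873, 0.0831, 0.1273]
tcp_rot: [-180.0, 0.0, 158.4]
force: [0.1, 0.9, 0.2]
finger_gap: 0.0003
```

```bash
python3 look.py
```

```text
s 17.4 rad 39.4 turned 63.1 [0.1 0.9 0.2] 7.75
(52, [281.3, 169.3], [279, 164, 6, 12]) [0.6086 0.0764] peg ang 66.9 clicks 2.69
```

Peg at click 3, with the same small mask bias as at click 2. Last click next, slower at the end.

>>> arm_command(motion=[[[-2.1, 0.85, 0], [0, 0, 0.0524]], [[-2.1, 0.85, 0], [0, 0, 0.0524]], [[-2.1, 0.85, 0], [0, 0, 0.0524]], [[-2.1, 0.85, 0], [0, 0, 0.0524]], [[-2.1, 0.85, 0], [0, 0, 0.0524]], [[-1.4, 0.57, 0], [0, 0, 0.0349]], [[-1.4, 0.57, 0], [0, 0, 0.0349]], [[-1.4, 0.57, 0], [0, 0, 0.0349]], [[-1.4, 0.57, 0], [0, 0, 0.0349]], [[0, 0, 0], [0, 0, 0]], [[0, 0, 0], [0, 0, 0]]])

```text
time: 8.9
tcp_pos: [0.6046, 0.0799, 0.1273]
tcp_rot: [-180.0, 0.0, 135.3]
force: [-0.1, -0.1, -0.8]
finger_gap: 0.0
```

```bash
python3 look.py
```

```text
s 17.0 rad 39.3 turned 86.2 [-0.1 -0.1 -0.8] 8.9
(51, [283.9, 174.6], [282, 170, 6, 11]) [0.6213 0.0648] peg ang 43.0 clicks 3.69
```

The peg matches click 4. I'll back off, lift, and check with the cameras.

>>> arm_command(motion=[[[5, 0, 0], [0, 0, 0]], [[10, 0, 0], [0, 0, 0]], [[0, 0, -20], [0, 0, 0]], [[0, 0, -40], [0, 0, 0]], [[0, 0, -30], [0, 0, 0]], [[0, 0, -10], [0, 0, 0]], [[0, 0, 0], [0, 0, 0]]])

```text
time: 9.65
tcp_pos: [0.594, 0.0915, 0.2287]
tcp_rot: [179.8, 0.0, 135.4]
force: [0.4, -0.1, -0.8]
finger_gap: 0.0002
```

>>> arm_command(motion=[[[-8, -15, 0], [0, 0, 0]], [[-15, -30, 0], [0, 0, 0]], [[-15, -30, 0], [0, 0, 0]], [[-15, -30, 0], [0, 0, 0]], [[-15, -30, 0], [0, 0, 0]], [[-15, -30, 0], [0, 0, 0]], [[-15, -30, 0], [0, 0, 0]], [[-15, -30, 0], [0, 0, 0]], [[-15, -30, 0], [0, 0, 0]], [[-15, -30, 0], [0, 0, 0]], [[-4, -15, 0], [0, 0, 0]], [[0, 0, 0], [0, 0, 0]]])

```text
time: 10.85
tcp_pos: [0.4846, -0.2283, 0.2262]
tcp_rot: [-179.9, -0.1, 135.0]
force: [0.8, 0.8, 0.5]
finger_gap: 0.0001
```

```bash
python3 look.py; python3 - <<'E'
from h import *
from rig import arm
s=arm.state();c=arm.capture('wrist');E=wext(s,c);t=arm.capture('top');d=arm.capture('scene')
print(s['tcp_pos'],s['tcp_rot'],s['time'])
for b in blob(c['img'],(45,120,60),(85,255,255),amin=100): print('green',b,onz(c,b[1],.022,E).round(4))
for b in blob(t['img'],(5,190,150),(16,255,255),roi=(215,160,285,225),amin=6):
    v=onz(t,b[1],.142)[:2];ct=np.array([.5895,.0415]);print('top peg',b,v.round(4),(131.5-np.degrees(np.arctan2(*(v-ct)[::-1])))/24)
o=np.zeros((400,800,3),'uint8');o[:,:400]=cv2.resize(d['img'][130:230,215:315],(400,400),interpolation=2);o[:,400:]=cv2.resize(t['img'][145:245,205:305],(400,400),interpolation=2)
o=np.vstack([o,np.zeros((200,800,3),'uint8')]);o[400:,:267]=cv2.resize(c['img'],(267,200))
cv2.imwrite('pics/s5.png',o[:,:,::-1])
E
```

```text
s -115.8 rad -263.6 turned 86.5 [0.8 0.8 0.5] 10.85
[ 0.48597469 -0.22627482  0.22630817] [-1.79961239e+02 -1.02273272e-01  1.35185586e+02] 10.9
green (705, [254.2, 168.6], [240, 154, 30, 30]) [ 0.4843 -0.2253  0.022 ]
top peg (11, [240.1, 175.6], [239, 174, 3, 4]) [0.6225 0.0632] 4.088479684029559
```

View pics/s5.png

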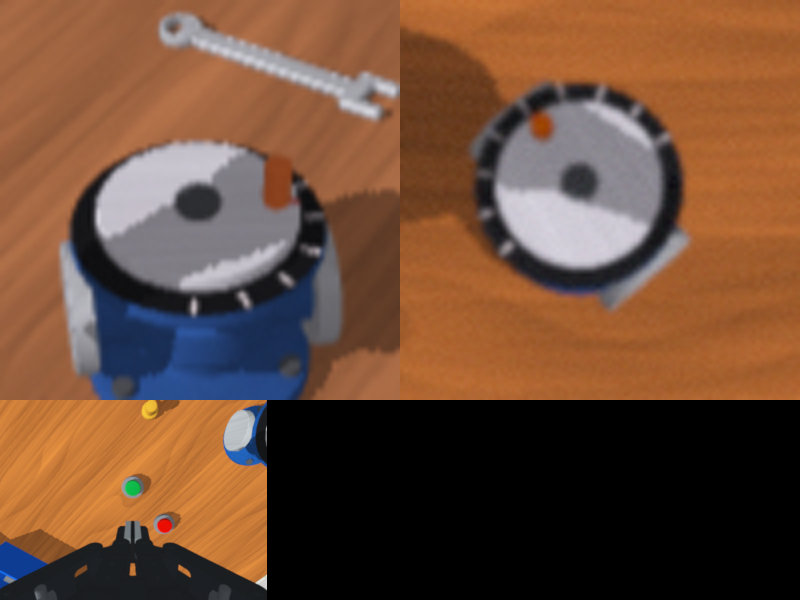

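The dial is on the fifth tick, so four clicks: the top view gives 4.09 clicks and the peg has moved about 60 mm. The green button is at (0.485, −0.225), right under the tip. Down to just above it.

>>> arm_command(motion=[[[0, 0, 15], [0, 0, 0]], [[0, 0, 30], [0, 0, 0]], [[0, 0, 35], [0, 0, 0]], [[0, 0, 35], [0, 0, 0]], [[0, 0, 30], [0, 0, 0]], [[0, 0, 25], [0, 0, 0]], [[0, 0, 15], [0, 0, 0]], [[0, 0, 9], [0, 0, 0]], [[0, 0, 3], [0, 0, 0]], [[0, 0, 0], [0, 0, 0]], [[0, 0, 0], [0, 0, 0]]])

```text
time: 12.15
tcp_pos: [0.488, -0.2261, 0.0312]
tcp_rot: [179.9, 0.1, 135.3]
force: [-0.4, 0.2, 1.3]
finger_gap: -0.0001
```

>>> arm_command(motion=[[[0, 0, 4], [0, 0, 0]], [[0, 0, 3], [0, 0, 0]], [[0, 0, 2], [0, 0, 0]], [[0, 0, 2], [0, 0, 0]], [[0, 0, 1], [0, 0, 0]], [[0, 0, 0], [0, 0, 0]], [[0, 0, 0], [0, 0, 0]]])

```text
time: 12.85
tcp_pos: [0.4875, -0.2259, 0.0184]
tcp_rot: [180.0, 0.0, 135.3]
force: [0.4, 0.7, 3.6]
finger_gap: -0.0001
```

Contact, with about 3.6 N of spring force. I'll press the rest of the way.

>>> arm_command(motion=[[[0, 0, 1], [0, 0, 0]], [[0, 0, 1], [0, 0, 0]], [[0, 0, 1], [0, 0, 0]], [[0, 0, 0], [0, 0, 0]], [[0, 0, 0], [0, 0, 0]]])

```text
time: 13.35
tcp_pos: [0.4875, -0.2259, 0.016]
tcp_rot: [180.0, 0.0, 135.3]
force: [-3.2, 2.4, 14.1]
finger_gap: 0.0004
```

14 N at z = 0.016 is well above the 5 N spring, so the button is at its stop. I'll lift clear.

>>> arm_command(motion=[[[0, 0, -2], [0, 0, 0]], [[0, 0, -5], [0, 0, 0]], [[0, 0, -20], [0, 0, 0]], [[0, 0, -40], [0, 0, 0]], [[0, 0, -40], [0, 0, 0]], [[0, 0, -40], [0, 0, 0]], [[0, 0, -10], [0, 0, 0]], [[0, 0, 0], [0, 0, 0]], [[0, 0, 0], [0, 0, 0]]])

```text
time: 14.25
tcp_pos: [0.4866, -0.2254, 0.1711]
tcp_rot: [-180.0, -0.1, 135.3]
force: [0.0, -0.2, -1.1]
finger_gap: 0.0001
```

```bash
python3 - <<'E'
from h import *
from rig import arm
import pickle
d=pickle.load(open('c0.pkl','rb'))
s=arm.state();t=arm.capture('top');c=arm.capture('scene');w=arm.capture('wrist');E=wext(s,w)
print(s['tcp_pos'],s['force'],s['time'])
for b in blob(t['img'],(5,190,150),(16,255,255),roi=(215,160,285,225),amin=6):
    v=onz(t,b[1],.142)[:2];ct=np.array([.5895,.0415]);print('top peg',b,(131.5-np.degrees(np.arctan2(*(v-ct)[::-1])))/24)
for b in blob(c['img'],(45,120,60),(85,255,255),roi=(120,260,170,305),amin=50): print('green scene',b)
for b in blob(w['img'],(45,120,60),(85,255,255),amin=100): print('green wrist',b,onz(w,b[1],.022,E).round(4))
for n,roi,i in (('f',(140,200,175,235),c),):
    print(blob(i['img'],(15,120,90),(30,255,255),roi=roi)[:1])
df=cv2.absdiff(c['img'],d['scene']['img']).max(2)
for n,(a,b,e,f) in dict(ring=(328,168,370,202),wrench=(250,128,318,162),red=(170,300,210,340)).items(): print(n,'changed px',int((df[b:f,a:e]>60).sum()))
cv2.imwrite('pics/s6.png',c['img'][:,:,::-1])
E
```

```text
[ 0.48663376 -0.22542341  0.17114286] [ 0.04798903 -0.19777526 -1.11870273] 14.25
top peg (9, [240.0, 176.0], [239, 175, 3, 3]) 4.043565328278484
green scene (267, [142.8, 281.4], [133, 273, 20, 18])
green wrist (978, [253.5, 179.8], [236, 162, 36, 36]) [ 0.4849 -0.2253  0.022 ]
[(258, [158.9, 216.7], [152, 206, 17, 21])]
ring changed px 40
wrench changed px 0
red changed px 0
```

View pics/s6.png

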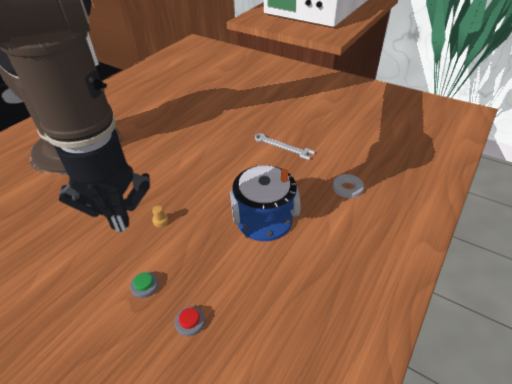

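The final view shows the dial at click 4 (peg at about (284,176)) and the green button back up at its starting pixels. The wrench, fitting and red button are unmoved. The ring at (348,186) has not moved either; only a shadow now falls across it. Handing in.

```bash
python3 -c "
from rig import arm
print(arm.sign_off(), arm.state()['time'])"
```

```text
the job is handed in; nothing more can be done
the job is handed in; nothing more can be done
```

The dial now sits four clicks clockwise of its start, and the green button has been pressed fully down and is back up. I handed the job in at about 14.4 s; sign-off gives no verdict.

- **Dial:** I pushed the peg round with the shut fingertips, one click at a time, and let each click snap home. The last top view reads 4.04 clicks, and the peg moved about 60 mm. Wrist forces read at the end of each move stayed around 1 N. The automatic scene-camera reading came out about 0.3 click low at clicks 2, 3 and 4. At click 2 I checked the picture by eye, put it down to bias in the colour mask, and relied on the top view.
- **Green button:** It bottomed out with the fingertips at 16 mm height and 14 N, well above the 5 N spring. Afterwards the cap was back at its starting pixels in the scene view.
- **Everything else:** The red button and wrench showed no pixel change, and the fitting was in the same place. The ring's patch showed 40 changed pixels, which I put down to the arm's shadow, since the ring looked unmoved. The arm ended clear of everything.

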